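# Set the packing depth of the lunch-box sealer

### The arm

A 6-joint arm with a two-finger parallel gripper is mounted at the origin on the work surface. World frame = base frame: x ahead of the robot, y to its left, z up, the work surface at z = 0. Lengths are in mm, angles in rad, forces in N, time in s.
With the tool pointing down it reaches from about 350 to 975 mm from the base axis. Payload 17.4 kg.
Tool frame: the origin (TCP) lies midway between the tips of the shut fingers; the grasp point (between the pads) lies 19 mm behind it; z points along the fingers, y is the line along which they close (so a half turn about z gives the same grasp; the last joint's range is limited). The gripper opens to 85 mm and grips with 20 to 120 N. Pads are 22 mm wide; open, the fingers measure 114 mm over their backs; the gripper's body (76 mm by 85 mm) begins 54 mm behind the grasp point. The pads swing forward as they close: fully open they stand 13 mm farther back than shut.
Start: joints at [-1.223, 0.116, 1.442, -0, 1.584, -0.038], TCP at [253.994, -625.395, 231.303] pointing down, gripper open.
Joint ranges: [-2.83, 2.83], [-0.83, 2.19], [0.07, 2.5], [-1.14, 4.28], [0.01, 3], [-2.97, 2.97]. Speed limits (rad/s): [1.89, 1.89, 2.22, 3.14, 3.14, 3.14].

### API

Orientations are given as a rotation vector (axis times angle).
In Python, from station import arm gives the robot as it stands. The module is installed in compiled form; this text tells all that it offers.
- The arm moves only by the tool apply_moves, never from a script. Its argument "targets" is a list of rows, each a list of 3 entries, a list of its own where there are three numbers: the turn, a rotation vector about the tool's x, y, z in degrees, then the shift along the tool's x, y, z in mm, then the closure, from 0 (fully open) to 1 (shut). A call has 1 to 12 rows; each row is the pose to reach, as a shift and turn from the pose commanded when the call began, along the tool's axes at that moment; what a row does not reach only later rows make up. A row lasts 1/8 s, in which the tool goes at most 62.5 mm and 10.7 degrees, less where a joint would pass 70% of its speed; a pose out of reach is approached as far as the arm can. A call with a gripper value outside its range is refused whole. The fingers move at their own pace and stop on an object; the grip force is fixed at half the most. Time passes only in rows, so rows that repeat a pose let the fingers close. It gives the time, the measured TCP pose, the force, the opening and the grip force at its end, in the units of the state.
- arm.state(): the state, without advancing time (a new reading comes with each control period).
- arm.snapshot(name): name is "scene" or "side" or "wrist"; returns a dict with "color" (400x640x3 uint8, red, green, blue), "vfov" (degrees; the focal length in pixels is half the picture's height over the tangent of half this angle, whatever the lens; pixels are square), "cx", "cy" (the principal point, pixels), "cam_to_world" (4x4, takes a point from camera to world coordinates); the wrist camera has in their place "tool_from_camera" (4x4, takes a point from camera to tool coordinates, whose origin is the TCP and whose axes are the flange's). Camera axes: x right, y up, looking along -z (the intrinsics and any distortion apply to the point x, -y, -z); pixel columns grow to the right and rows downward; lengths in mm; the calibration is good to about 2 mm. A picture is of the moment at which its call begins: read the wrist's pose just before it. There is no depth.
- arm.hand_in(): hands the job in; it is judged then, once.
Trained networks look in the newest picture that a camera, given by its name, has taken for a name from the list of things; names that differ only in an ending like _2 or _b are one class to them, and where a whole thing is asked for, a point or a joint stands for the part that bears it (a point fixed in the world has none). Each returns a list of dicts, best first, with "score" (0 to 1); they miss things now and then, are a little off and sometimes report something else, mostly with a low value. They report only what shows in the picture. A call takes as long as a camera call. They do not tell look-alikes from the thing itself.
- arm.masks_of(camera, thing): "pixels" (400x640 bool, what is visible of it) and "uv" ([column, row] in pixels, amid what is visible of it).
The state is a dict: "clock": time; "qpos": joint angles; "qvel": joint speeds; "effort": joint torques, N m; "eef_pos": TCP position; "orientation": TCP orientation; "ft_force": force on the tool from outside, world axes, zero at the start; "torque": the same for the moment, N m; "opening": finger opening in mm; "grasp_force": force on a finger pad.
Only numpy, scipy, OpenCV 4.12 (cv2) and the standard library are available. Lean on these libraries where they do the work, as an engineer would, in place of code of your own. Each camera call takes 0.05 s, during which the arm holds its last target. There are 200 camera calls.

### The job

Set up the lunch-box sealer: lift its red-knobbed depth probe fully up, pull the loading tray by its orange grip out to its loading end, stack every coloured spacer plate that is on the table squarely and flat on the loading tray inside the blue outline, put the steel cover plate level on top and press it down firmly. Then slide the tray fully home under the probe, lower the probe until it touches the cover, and only then push the yellow lock slide fully home so the probe stays set at that depth. Leave the jar, the can and the cup where they stand.

Things in the scene. Friction and masses are not known exactly. Their poses are not given: they have to be found in the camera images.
- tray_seat (a point): Centre of the loading tray's top face, where the stack belongs: blue outline 114 x 58 mm on aluminium 150 (x) x 100 (y) mm, 20 mm above the table; moves with the tray. x = long axis, away from the robot; y = the way the tray slides home; z up. Lips 6 mm high stand 68 mm from the centre at both x ends; y sides are open. Plates ride by friction: slide at 0.1 m/s or less.
- shuttle (a joint): Slide of the tray: 0 = loading end, 0.160 m = fully home under the probe (end stop); grows along the seat's +y. Dry friction about 2.5 N, stays where left. Starts empty, at 0.11 to 0.16; to be loaded at its loading end.
- tray_grip (a point): On the tray's orange upright grip, 13 mm below its top and 32 mm above its foot; grip 30 mm along the seat's x, 18 mm along its y, free on both y sides; 95 mm from the seat centre on the robot's side.
- probe_tip (a point): Lower end of the depth probe: black foot 18 mm wide on a vertical 10 mm rod that slides through an aluminium guide arm (121 to 143 mm above the table) on the white machine. With the tray home the tip stands over the stack, 38 mm from its centre along the seat's +x, clear of the cover's handle.
- probe_grip (a point): Centre of the red round knob on top of the probe: 24 mm diameter, 34 mm tall, 137 mm above the tip; take it from above. The white housing stands 47 mm behind the rod (farther in x) and is 147 mm high.
- probe (a joint): Depth slide: 0 = fully raised (tip 112 mm above the table), grows downwards, in m, to 0.085. Dry friction about 3 N, weight 1.2 N; stays where left. Starts 0.06 to 0.08 down, where it bars the way of a loaded tray; fully raised it clears the tallest stack by 28 mm.
- lock (a joint): Lock slide of the probe: starts open at 0 to 0.006, fully home (locked) at 0.030 m; moves along the seat's -y, towards the rod. Dry friction about 1.5 N, stays where left. It marks the setting but would not hold the probe against a hard push.
- lock_grip (a point): Centre of the yellow upright lock grip: 26 mm along the seat's x, 14 mm along its y, 34 mm tall, its top 14 mm above this point; runs on the guide arm (143 mm above the table), 133 mm from the rod on the +y side when open.
- cover: Steel cover plate 110 x 50 x 8 mm, about 180 g, with a black upright handle in the middle of its top, 30 mm long (along x), 14 mm wide (along y) and rising 21 mm above the plate (29 mm above the underside). Origin at the centre of the underside; x along the 110 mm length, z up.
- spacer_green: Green spacer plate: flat rigid plastic plate 110 x 50 x 14 mm, 75 g; origin at the centre of its underside, x along the 110 mm length, z up; lies flat on the table at the start. From start to start, two to four of the spacers are present; an absent one reads None all through.
- spacer_yellow: Yellow spacer plate: flat rigid plastic plate 110 x 50 x 14 mm, 75 g; origin at the centre of its underside, x along the 110 mm length, z up; lies flat on the table at the start. From start to start, two to four of the spacers are present; an absent one reads None all through.
- spacer_blue: Blue spacer plate: flat rigid plastic plate 110 x 50 x 14 mm, 75 g; origin at the centre of its underside, x along the 110 mm length, z up; lies flat on the table at the start. From start to start, two to four of the spacers are present; an absent one reads None all through.
- spacer_red: Red spacer plate: flat rigid plastic plate 110 x 50 x 14 mm, 75 g; origin at the centre of its underside, x along the 110 mm length, z up; lies flat on the table at the start. From start to start, two to four of the spacers are present; an absent one reads None all through.
- mayo_jar: Bystander: jar with blue cap, 80 mm diameter, 140 mm tall, origin under its centre; leave it.
- can: Bystander: can, 74 mm diameter, 110 mm tall, origin under its centre; leave it.
- cup: Bystander: white cup, 76 mm diameter, 85 mm tall, origin under its centre; leave it.
There are look-alikes about, which are no part of the job. What is shaped like the spacer_blue but pink is not meant.

How it is judged:
By the outcome, as a careful person would: the job done as asked, in the order asked, and still so for the second after the job is handed in, with the robot touching nothing.
Of spacer_green, spacer_yellow, spacer_blue, spacer_red only 2 to 4 are there at a start; the rules pass over those that are not, and their reading is None.
At some moment in a run one of spacer_green, spacer_yellow, spacer_blue, spacer_red may be knocked a few centimetres aside while the robot is not near it.
Once in a run the grip may slacken for a moment while it holds something.
It also fails if it takes over 210 s, if anything falls off the work surface, if the arm or the gripper's body presses on something with over 40 N, if the wrist force passes 120 N, or if a joint passes its speed limit or range.

## Working session

There is one attempt and no reset: what is moved stays moved. The work goes in short steps, Python scripts to look and compute and a tool call to move; the robot and the scene stay as the last step left them, time stands still between calls to the robot, and variables do not carry over. Pictures are saved under pics/ and viewed, at most 14 in all, crops included, and the job is handed in when it is done.

Besides the shell and the picture viewer there is one more tool, called after "Request:" as name([rows], argument=value, ...), one row to a line, values as JSON. apply_moves: Moves the arm, as the interface text tells. Its arguments: {"type":"object","properties":{"targets":{"type":"array","items":{"type":"array"}}},"required":["targets"]}

```bash
mkdir -p pics
cat > h.py <<'E'
import numpy as np, cv2
from scipy.spatial.transform import Rotation as R
from station import arm
def snap(n,save=None):
    s=arm.state(); p=arm.snapshot(n)
    if 'cam_to_world' in p: T=np.array(p['cam_to_world'])
    else:
        W=np.eye(4); W[:3,:3]=R.from_rotvec(s['orientation']).as_matrix(); W[:3,3]=s['eef_pos']
        T=W@np.array(p['tool_from_camera'])
    f=200/np.tan(np.radians(p['vfov'])/2)
    if save: cv2.imwrite('pics/'+save,p['color'][:,:,::-1])
    return dict(T=T,f=f,cx=p['cx'],cy=p['cy'],im=p['color'],d={k:v for k,v in p.items() if k!='color'})
def ray(c,uv):
    d=np.array([(uv[0]-c['cx'])/c['f'],-(uv[1]-c['cy'])/c['f'],-1.0])
    return c['T'][:3,3],c['T'][:3,:3]@d
def atz(c,uv,z):
    o,d=ray(c,uv); return o+d*(z-o[2])/d[2]
def proj(c,P):
    q=c['T'][:3,:3].T@(np.array(P)-c['T'][:3,3]); return c['cx']+c['f']*q[0]/-q[2], c['cy']-c['f']*q[1]/-q[2]
def rect(c,m,z):
    """min-area rect of mask's points projected to plane z: centre, size, angle of long axis (deg)"""
    n,l,st,_=cv2.connectedComponentsWithStats(m.astype(np.uint8)); 
    if n>1: m=l==1+np.argmax(st[1:,4])
    v,u=np.nonzero(m); P=np.array([atz(c,(a,b),z)[:2] for a,b in zip(u,v)],np.float32)
    (x,y),(w,h),a=cv2.minAreaRect(P)
    if w<h: w,h,a=h,w,a+90
    return round(x,1),round(y,1),round(w,1),round(h,1),round((a+90)%180-90,1)
def st():
    s=arm.state(); M=R.from_rotvec(s['orientation']).as_matrix()
    print('t%.2f'%s['clock'],'pos',np.round(s['eef_pos'],1),'tx',np.round(M[:,0],3),'ty',np.round(M[:,1],3),'tz',np.round(M[:,2],3),'F',np.round(s['ft_force'],1),'op',s['opening'],'gf',s['grasp_force'],'q',np.round(s['qpos'],2))
E
python3 - <<'E'
from h import *
st()
for n in ['scene','side','wrist']:
    c=snap(n,n+'0.png'); print(n,c['d'])
    if n=='wrist': continue
    for t in ['tray_seat','tray_grip','probe_tip','probe_grip','lock_grip','cover','spacer_green','spacer_yellow','spacer_blue','spacer_red','mayo_jar','can','cup']:
        for d in arm.masks_of(n,t)[:3]: print(n,t,round(d['score'],2),np.round(d['uv']),d['pixels'].sum())
E
```

```text
t0.00 pos [ 253.9 -625.2  230.5] tx [0.927 0.376 0.   ] ty [ 0.376 -0.927 -0.001] tz [-0.     0.001 -1.   ] F [-0.1  0.4 -0.4] op 85.62467359932512 gf 0.0 q [-1.22  0.12  1.44  0.    1.58 -0.04]
scene {'vfov': 50.240512973186796, 'cx': 318.07783586954616, 'cy': 204.25932682522793, 'cam_to_world': array([[-8.66991770e-01, -4.01720525e-01,  2.94865885e-01,
         1.01390044e+03],
       [ 4.98321933e-01, -6.99778424e-01,  5.11845101e-01,
         6.36948604e+02],
       [ 7.22101765e-04,  5.90703628e-01,  8.06888284e-01,
         1.39029840e+03],
       [ 0.00000000e+00,  0.00000000e+00,  0.00000000e+00,
         1.00000000e+00]])}
scene tray_seat 0.67 [374. 292.] 845
scene tray_seat 0.61 [328. 193.] 317
scene tray_grip 0.6 [374. 291.] 833
scene tray_grip 0.18 [294. 213.] 275
scene probe_tip 0.42 [362. 276.] 120
scene probe_grip 0.41 [362. 279.] 91
scene lock_grip 0.2 [268. 180.] 403
scene cover 0.85 [346. 217.] 314
scene spacer_green 0.87 [308. 177.] 241
scene spacer_yellow 0.74 [294. 214.] 365
scene spacer_blue 0.92 [400. 240.] 354
scene spacer_blue 0.75 [328. 194.] 318
scene space
[... 1055 characters left out ...]
 [392. 228.] 802
side spacer_blue 0.95 [299. 268.] 530
side spacer_blue 0.8 [251. 202.] 386
side spacer_blue 0.72 [276. 391.] 699
side mayo_jar 0.64 [381. 194.] 882
side can 0.73 [314. 123.] 118
side can 0.6 [391. 227.] 760
side cup 0.74 [371. 292.] 794
wrist {'vfov': 69.02151576964988, 'cx': 322.9573878929295, 'cy': 200.19783365734523, 'tool_from_camera': array([[-3.00951281e-04,  9.51762057e-01,  3.06836921e-01,
         7.88595594e+01],
       [ 9.99999913e-01,  1.97907057e-04,  3.66940287e-04,
        -1.36437129e-01],
       [ 2.88514650e-04,  3.06837005e-01, -9.51762034e-01,
        -1.42446365e+02],
       [ 0.00000000e+00,  0.00000000e+00,  0.00000000e+00,
         1.00000000e+00]])}
```

Run:
```python
import cv2
a=cv2.imread('pics/scene0.png')[100:350,200:480]; b=cv2.imread('pics/side0.png')[80:400,200:480]
cv2.imwrite('pics/s1.png',cv2.resize(a,None,fx=2.4,fy=2.4,interpolation=3)[:600,:800]); cv2.imwrite('pics/s2.png',cv2.resize(b,None,fx=1.87,fy=1.87,interpolation=3)[:600])
```

```text
(no output)
```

View pics/s1.png

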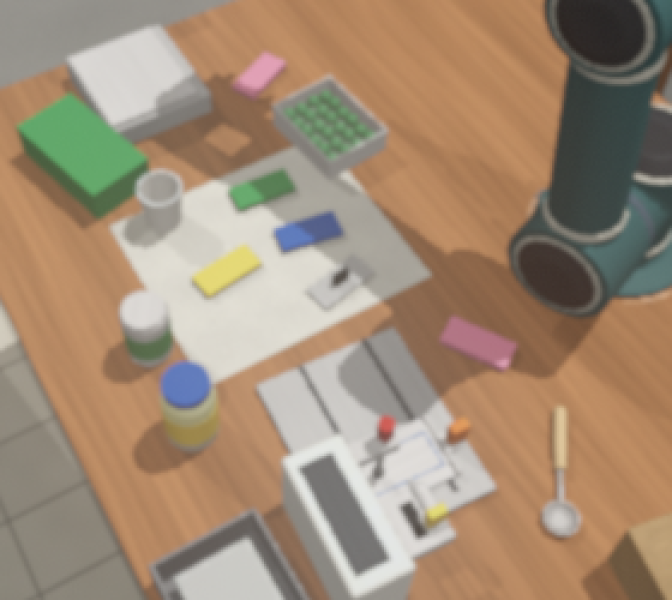

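View pics/s2.png

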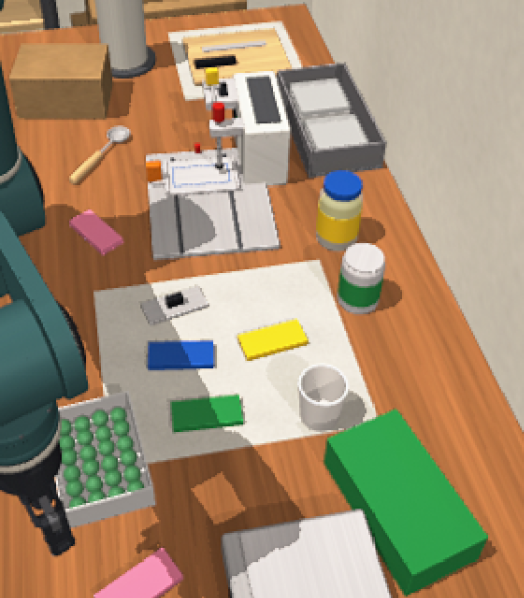

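Scene (full-frame pixels): green plate (308,177), blue (328,194), yellow (294,214), cover with black handle (346,217), red knob (361,278), orange grip (391,279), yellow lock (382,314). The pink plates at (400,240) and (308,131), the green box and the green-ball tray are look-alikes; there is no red spacer. Side view: green (311,299), blue (299,268), yellow (344,260), cover (291,244).

```bash
cat >> h.py <<'E'
def tri(cs,uvs):
    A=np.zeros((3,3));b=np.zeros(3);L=[ray(c,u) for c,u in zip(cs,uvs)]
    for o,d in L:
        d=d/np.linalg.norm(d);Q=np.eye(3)-np.outer(d,d);A+=Q;b+=Q@o
    p=np.linalg.solve(A,b); return np.round(p,1),[np.round(np.hypot(*(np.array(proj(c,p))-u)),1) for c,u in zip(cs,uvs)]
def blob(c,uv,hs,r=12,smin=110,vmin=60):
    """pixels of hue range hs near uv"""
    h=cv2.cvtColor(c['im'],cv2.COLOR_RGB2HSV).astype(int); lo,hi=hs
    H=h[...,0]; m=((H>=lo)&(H<=hi) if lo<=hi else (H>=lo)|(H<=hi))&(h[...,1]>smin)&(h[...,2]>vmin)
    k=np.zeros_like(m); u,v=map(int,uv); k[max(0,v-r):v+r,max(0,u-r):u+r]=1; return m&k
HUE=dict(red=(172,6),orange=(8,18),yellow=(22,34),green=(50,80),blue=(105,125))
def cen(m): v,u=np.nonzero(m); return np.array([u.mean(),v.mean()])
E
python3 - <<'E'
from h import *
S=snap('scene');D=snap('side')
for n,h,a,b in [('knob','red',(361,278),(317,139)),('grip','orange',(391,279),(282,170)),('lock','yellow',(382,314),(313,120))]:
    ms=[blob(S,a,HUE[h],9),blob(D,b,HUE[h],9)]
    print(n,[m.sum() for m in ms],[cen(m).round(1) for m in ms],tri([S,D],[cen(m) for m in ms]))
for n,a,b in [('green',(308,177),(311,299)),('blue',(328,194),(299,268)),('yellow',(294,214),(344,260))]:
    for c,u in((S,a),(D,b)):
        m=blob(c,u,HUE[n],28,90,40); print(n,m.sum(),rect(c,m,11))
arm.snapshot('side')
print('cover',rect(D,arm.masks_of('side','cover')[0]['pixels'],8), atz(D,(308.5,173),20),atz(S,(369,294),20))
E
```

```text
knob [np.int64(35), np.int64(63)] [array([360.6, 277.2]), array([316.4, 139.4])] (array([596.1, 178.2, 175.1]), [np.float64(0.2), np.float64(0.2)])
grip [np.int64(163), np.int64(198)] [array([393.9, 276.9]), array([278.7, 169.8])] (array([452. , 187.3,  48.5]), [np.float64(0.2), np.float64(0.2)])
lock [np.int64(36), np.int64(55)] [array([381.4, 314.1]), array([313., 120.])] (array([607. , 309. , 169.9]), [np.float64(0.1), np.float64(0.1)])
green 71 (506.0, -376.2, 40.4, 39.6, -2.5)
green 590 (475.7, -375.9, 108.7, 54.3, -3.6)
blue 205 (455.9, -254.6, 99.1, 45.1, -9.7)
blue 515 (452.1, -256.4, 107.3, 57.4, -7.2)
yellow 275 (612.2, -251.0, 106.4, 49.0, 8.4)
yellow 508 (610.9, -253.8, 110.6, 57.9, 8.1)
cover (457.1, -143.7, 108.4, 52.1, 12.8) [564.4310211  179.87687699  20.        ] [551.99374257 187.86862787  20.        ]
```

Run:
```python
import cv2
a=cv2.imread('pics/scene0.png')[255:345,330:430]; b=cv2.imread('pics/side0.png')[100:200,265:365]
import numpy as np
cv2.imwrite('pics/s3.png',np.hstack([cv2.resize(a,(400,360),interpolation=2),cv2.resize(b,(400,400),interpolation=2)[:360]]))
```

```text
(no output)
```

View pics/s3.png

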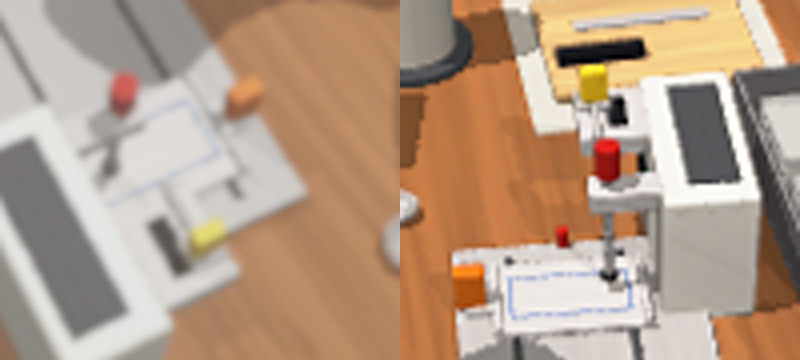

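Crop: the knob is at scene (361,278) and side (316,139), the orange grip at scene (391,279) and side (282,171), the yellow lock at scene (381,314). The probe is down over the tray's blue outline.

```bash
cat >> h.py <<'E'
def plan(x,y,z,yaw):
    """shift/turn in tool axes to reach TCP xyz with tool x at yaw (deg), pointing down"""
    s=arm.state(); M=R.from_rotvec(s['orientation']).as_matrix()
    d=M.T@(np.array([x,y,z])-s['eef_pos']); c,n=np.cos(np.radians(yaw)),np.sin(np.radians(yaw))
    G=np.array([[c,n,0],[n,-c,0],[0,0,-1]])
    print('plan turn',np.degrees(R.from_matrix(M.T@G).as_rotvec()).round(1),'shift',d.round(1))
E
python3 - <<'E'
from h import *
S=snap('scene');D=snap('side')
print(tri([S,D],[(391.2,278.8),(282,170.5)]),tri([S,D],[(360.8,277.8),(316.5,139.3)]))
plan(596,178,290,-5)
E
```

```text
(array([463.2, 186.6,  43.9]), [np.float64(0.5), np.float64(0.4)]) (array([596.6, 180. , 174.3]), [np.float64(0.3), np.float64(0.2)])
plan turn [-0.   0.  27.1] shift [ 619.2 -615.7  -58.7]
```

Request:
apply_moves([
  [[0,0,0],[0,0,-60],0],
  [[0,0,9],[45,-45,-60],0],
  [[0,0,18],[90,-90,-60],0],
  [[0,0,27],[135,-135,-60],0],
  [[0,0,27],[180,-180,-60],0],
  [[0,0,27],[225,-225,-60],0],
  [[0,0,27],[270,-270,-60],0],
  [[0,0,27],[315,-315,-60],0],
  [[0,0,27],[360,-360,-60],0],
  [[0,0,27],[405,-405,-60],0],
  [[0,0,27],[450,-450,-60],0],
  [[0,0,27],[495,-495,-60],0],
])

```text
clock: 3.25
eef_pos: [521.8, 10.1, 291.7]
orientation: [3.139, -0.134, 0.001]
ft_force: [0.2, -1.1, 0.2]
opening: 85.6
grasp_force: 0.0
```

Run:
```python
from h import *
st(); plan(597,179,290,-5)
```

```text
t3.25 pos [521.8  10.1 291.7] tx [ 0.996 -0.085  0.001] ty [-0.085 -0.996  0.   ] tz [ 0.001 -0.    -1.   ] F [ 0.2 -1.1  0.2] op 85.58978020232718 gf 0.0 q [-0.03 -0.23  1.68 -0.    1.69  1.63]
plan turn [ 0.  -0.1  0.1] shift [  60.5 -174.7    1.7]
```

Request:
apply_moves([
  [[0,0,0],[20,-58,0],0],
  [[0,0,0],[40,-116,0],0],
  [[0,0,0],[60,-175,0],0],
  [[0,0,0],[60,-175,0],0],
  [[0,0,0],[60,-175,0],0],
])

```text
clock: 3.88
eef_pos: [596.1, 177.1, 291.1]
orientation: [3.138, -0.133, -0.001]
ft_force: [0.5, -0.5, 0.5]
opening: 85.3
grasp_force: 0.0
```

Run:
```python
from h import *
st(); c=snap('wrist','w1.png'); print(proj(c,(597,179,191)))
```

```text
t3.88 pos [596.1 177.1 291.1] tx [ 0.996 -0.085 -0.   ] ty [-0.085 -0.996  0.   ] tz [-0. -0. -1.] F [ 0.5 -0.5  0.5] op 85.31060338898293 gf 0.0 q [ 0.25 -0.01  1.48 -0.    1.68  1.9 ]
(np.float64(321.0268317094162), np.float64(199.8873665689552))
```

View pics/w1.png

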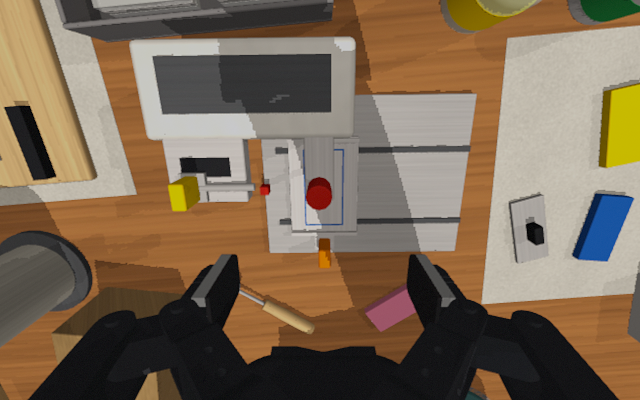

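Wrist view: knob at (319,193), yellow lock (184,194), orange grip (324,252). The blue outline spans u 305-343, v 150-225, and the rails are level, so the seat yaw is close to the tool's.

```bash
cat >> h.py <<'E'
def boxfit(c,m,x0,dims,yaw):
    """xy of an upright box/cylinder (centre height z) whose projected bbox matches the mask's bbox"""
    from scipy.optimize import least_squares
    v,u=np.nonzero(m); B=np.array([u.min()-.5,u.max()+.5,v.min()-.5,v.max()+.5]); 
    cy,sy=np.cos(np.radians(yaw)),np.sin(np.radians(yaw))
    def bb(x,z):
        if len(dims)==2:
            t=np.linspace(0,6.28,24); o=np.c_[np.cos(t),np.sin(t)]*dims[0]/2
        else: o=np.array([(a*dims[0]/2*cy-b*dims[1]/2*sy,a*dims[0]/2*sy+b*dims[1]/2*cy) for a in(-1,1) for b in(-1,1)])
        P=np.array([proj(c,(x[0]+p[0],x[1]+p[1],z+s*dims[-1]/2)) for p in o for s in(-1,1)])
        return np.array([P[:,0].min(),P[:,0].max(),P[:,1].min(),P[:,1].max()])
    r=least_squares(lambda x:bb(x,x0[2])-B,x0[:2]); return r.x.round(1),r.fun.round(1)
E
python3 - <<'E'
from h import *
c=snap('wrist')
k=blob(c,(319,193),HUE['red'],22); print('knob',boxfit(c,k,(597,179,174.5),(24,34),0))
g=blob(c,(324,252),(8,18),16,200); print('grip',g.sum(),boxfit(c,g,(463,186,42.5),(30,18,45-0),-5))
g=blob(c,(184,194),HUE['yellow'],22); print('lock',boxfit(c,g,(607,309,166),(26,14,34),-5))
h=cv2.cvtColor(c['im'],cv2.COLOR_RGB2HSV); m=blob(c,(324,188),(105,125),45,100,40); print(m.sum(),rect(c,m,20))
v,u=np.nonzero(m);
E
```

```text
knob (array([599.3, 180.9]), array([-1.2,  1.2, -1.1,  1. ]))
grip 332 (array([466.7, 186.5]), array([ 0.1, -0.1, -1.7,  1.6]))
lock (array([607.4, 309.4]), array([-0.8,  1. , -0. ,  0.1]))
160 (559.9, 175.3, 114.5, 49.1, -4.9)
```

Request:
apply_moves([
  [[0,0,0],[2,-3.5,60],0],
  [[0,0,0],[2,-3.5,100],0],
  [[0,0,0],[2,-3.5,125],0],
  [[0,0,0],[2,-3.5,135],0],
  [[0,0,0],[2,-3.5,135],0.5],
  [[0,0,0],[2,-3.5,135],1],
  [[0,0,0],[2,-3.5,135],1],
  [[0,0,0],[2,-3.5,135],1],
  [[0,0,0],[2,-3.5,135],1],
  [[0,0,0],[2,-3.5,135],1],
])

```text
clock: 5.22
eef_pos: [598.7, 180.8, 156.6]
orientation: [-3.138, 0.134, -0.001]
ft_force: [2.8, 4.0, 2.1]
opening: 22.3
grasp_force: 58.7
```

Request:
apply_moves([
  [[0,0,0],[0,0,-10],1],
  [[0,0,0],[0,0,-22],1],
  [[0,0,0],[0,0,-34],1],
  [[0,0,0],[0,0,-46],1],
  [[0,0,0],[0,0,-56],1],
  [[0,0,0],[0,0,-64],1],
  [[0,0,0],[0,0,-70],1],
  [[0,0,0],[0,0,-75],1],
  [[0,0,0],[0,0,-78],1],
  [[0,0,0],[0,0,-78],1],
])

```text
clock: 6.48
eef_pos: [598.7, 180.8, 234.2]
orientation: [-3.138, 0.134, -0.001]
ft_force: [3.5, 5.2, 0.3]
opening: 22.4
grasp_force: 59.0
```

Run:
```python
from h import *
st(); S=snap('scene'); D=snap('side')
a=proj(S,(598,180,249)); b=proj(D,(598,180,249)); print(a,b)
ms=[blob(S,a,HUE['red'],12),blob(D,b,HUE['red'],12)]; print([m.sum() for m in ms],tri([S,D],[cen(m) for m in ms]))
```

```text
t6.47 pos [598.7 180.8 234.2] tx [ 0.996 -0.085  0.   ] ty [-0.085 -0.996 -0.   ] tz [ 0.  0. -1.] F [3.5 5.2 0.3] op 22.439419600404598 gf 59.02814269065857 q [0.25 0.01 1.55 0.   1.58 1.91]
(np.float64(362.1726774981155), np.float64(266.81347058412143)) (np.float64(316.387359171677), np.float64(121.70190114915137))
[np.int64(8), np.int64(0)] (array([nan, nan, nan]), [np.float64(nan), np.float64(nan)])h.py:42: RuntimeWarning: Mean of empty slice.
  def cen(m): v,u=np.nonzero(m); return np.array([u.mean(),v.mean()])
  ret = ret.dtype.type(ret / rcount)
```

Request:
apply_moves([
  [[0,0,0],[0,0,-1],1],
  [[0,0,0],[0,0,-2],1],
  [[0,0,0],[0,0,-3],1],
])

```text
clock: 6.95
eef_pos: [598.5, 180.7, 235.4]
orientation: [3.139, -0.134, -0.002]
ft_force: [9.7, 6.5, -16.7]
opening: 22.5
grasp_force: 59.4
```

Request:
apply_moves([
  [[0,0,0],[0,0,2.5],1],
  [[0,0,0],[0,0,2.5],0.5],
  [[0,0,0],[0,0,2.5],0],
  [[0,0,0],[0,0,2.5],0],
  [[0,0,0],[0,0,2.5],0],
  [[0,0,0],[0,0,0],0],
  [[0,0,0],[0,0,-50],0],
  [[0,0,0],[-50,2,-55],0],
  [[0,0,0],[-100,4,-55],0],
  [[0,0,0],[-132,5.5,-55],0],
  [[0,0,0],[-132,5.5,-5],0],
  [[0,0,0],[-132,5.5,50],0],
])

```text
clock: 8.45
eef_pos: [466.5, 186.4, 187.2]
orientation: [-3.138, 0.134, -0.004]
ft_force: [2.2, 0.9, -1.1]
opening: 85.5
grasp_force: 0.0
```

Run:
```python
from h import *
st(); c=snap('wrist')
S=snap('scene'); D=snap('side')
a=proj(S,(598,180,249)); b=proj(D,(598,180,249))
ms=[blob(S,a,HUE['red'],12),blob(D,b,HUE['red'],12)]; print([m.sum() for m in ms],tri([S,D],[cen(m) for m in ms]))
u=proj(c,(466.7,186.5,50)); g=blob(c,u,(8,18),40,200,120); print(u,g.sum())
for z in (38,42.5,46): print(z,boxfit(c,g,(466,186,z),(30,18,45),-5))
plan(466.7,186.5,32,-5)
```

```text
t8.45 pos [466.5 186.4 187.2] tx [ 0.996 -0.085  0.003] ty [-0.085 -0.996 -0.001] tz [ 0.003  0.001 -1.   ] F [ 2.2  0.9 -1.1] op 85.450970341583 gf 0.0 q [ 0.33 -0.25  1.86 -0.    1.53  1.99]
[np.int64(37), np.int64(64)] (array([597. , 179.7, 249.3]), [np.float64(0.5), np.float64(0.4)])
(np.float64(323.3663705517833), np.float64(189.43750060704355)) 502
38 (array([460.9, 186.9]), array([-0.4,  0.4, -5.5,  5.2]))
42.5 (array([462.2, 186.8]), array([-0.6,  0.6, -5.9,  5.5]))
46 (array([463.3, 186.7]), array([-0.7,  0.7, -6.1,  5.7]))
plan turn [0.1 0.2 0.1] shift [  1.6  -0.8 154.1]
```

Request:
apply_moves([
  [[0,0,0],[0,-0.5,60],0],
  [[0,0,0],[0,-0.5,110],0],
  [[0,0,0],[0,-0.5,140],0],
  [[0,0,0],[0,-0.5,154],0],
  [[0,0,0],[0,-0.5,154],0.6],
  [[0,0,0],[0,-0.5,154],1],
  [[0,0,0],[0,-0.5,154],1],
  [[0,0,0],[0,-0.5,154],1],
  [[0,0,0],[0,-0.5,154],1],
  [[0,0,0],[0,-0.5,154],1],
])

```text
clock: 9.85
eef_pos: [466.9, 186.9, 34.4]
orientation: [-3.138, 0.133, -0.002]
ft_force: [-3.2, -0.8, 7.2]
opening: 16.9
grasp_force: 58.9
```

Request:
apply_moves([
  [[0,0,0],[0,10,0],1],
  [[0,0,0],[0,26,0],1],
  [[0,0,0],[0,44,0],1],
  [[0,0,0],[0,62,0],1],
  [[0,0,0],[0,80,0],1],
  [[0,0,0],[0,98,0],1],
  [[0,0,0],[0,114,0],1],
  [[0,0,0],[0,128,0],1],
  [[0,0,0],[0,138,0],1],
  [[0,0,0],[0,144,0],1],
  [[0,0,0],[0,148,0],1],
  [[0,0,0],[0,150,0],1],
])

```text
clock: 11.35
eef_pos: [455.9, 36.8, 34.4]
orientation: [-3.138, 0.134, -0.01]
ft_force: [22.4, 0.7, -6.7]
opening: 16.9
grasp_force: 58.7
```

Request:
apply_moves([
  [[0,0,0],[0,1.5,0],1],
  [[0,0,0],[0,3,0],1],
  [[0,0,0],[0,4.5,0],1],
  [[0,0,0],[0,6,0],1],
])

```text
clock: 11.85
eef_pos: [455.5, 31.0, 34.4]
orientation: [-3.138, 0.134, -0.01]
ft_force: [23.5, 1.0, -7.0]
opening: 16.8
grasp_force: 58.6
```

Request:
apply_moves([
  [[0,0,0],[1.8,0,0],1],
  [[0,0,0],[1.8,2,0],1],
  [[0,0,0],[1.8,4,0],1],
  [[0,0,0],[1.8,6,0],1],
])

```text
clock: 12.35
eef_pos: [455.5, 30.3, 34.4]
orientation: [-3.126, 0.133, -0.004]
ft_force: [8.3, 73.4, 3.6]
opening: 16.9
grasp_force: 63.8
```

Request:
apply_moves([
  [[0,0,0],[-0.5,-5,0],1],
  [[0,0,0],[-0.5,-5,0],0.5],
  [[0,0,0],[-0.5,-5,0],0],
  [[0,0,0],[-0.5,-5,0],0],
  [[0,0,0],[-0.5,-5,0],0],
  [[0,0,0],[-0.5,-5,-60],0],
  [[0,0,0],[20,-5,-120],0],
  [[0,0,-1],[60,0,-170],0],
  [[0,0,-1],[80,0,-200],0],
  [[0,0,-1],[80,0,-200],0],
  [[0,0,-1],[80,0,-200],0],
])

```text
clock: 13.72
eef_pos: [533.8, 18.4, 232.3]
orientation: [-3.14, 0.107, 0.002]
ft_force: [0.4, 0.2, 0.1]
opening: 85.2
grasp_force: 0.0
```

Run:
```python
from h import *
st(); c=snap('wrist','w2.png'); print(proj(c,(550.2,24.1,20)))
```

```text
t13.72 pos [533.8  18.4 232.3] tx [ 0.998 -0.068 -0.001] ty [-0.068 -0.998  0.   ] tz [-0.001  0.    -1.   ] F [0.4 0.2 0.1] op 85.15446680588136 gf 0.0 q [-0.01 -0.19  1.74  0.    1.6   1.63]
(np.float64(317.6543899912467), np.float64(159.88814853075087))
```

View pics/w2.png

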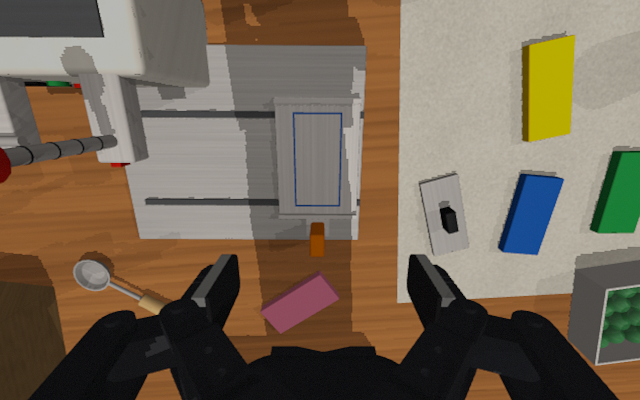

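Wrist view: outline at u 293-342, v 112-206 (tray at its loading end), cover (444,215), blue (531,214), yellow (549,88), green (620,190). The pink look-alike is at (300,302) and there is no red spacer.

```bash
cat >> h.py <<'E'
def plate(c,name,xy,z=14,smin=120,r=150):
    m=blob(c,proj(c,(*xy,z)),HUE[name],r,smin,50)
    n,l,s,_=cv2.connectedComponentsWithStats(m.astype(np.uint8)); m=(l==1+np.argmax(s[1:,4])) if n>1 else m
    return rect(c,m,z)
E
python3 - <<'E'
from h import *
c=snap('wrist'); m=blob(c,(318,160),(105,125),62,100,40); k=cv2.dilate(m.astype(np.uint8),np.ones((3,3)))
print('seat',m.sum(),rect(c,m,20), rect(c,k>0,20))
for n,p in dict(blue=(452,-256),yellow=(611,-253),green=(476,-376)).items(): print(n,plate(c,n,p))
masks=arm.masks_of('wrist','cover'); print([(d['score'],rect(c,d['pixels'],8)) for d in masks[:2]])
plan(452-79,-256,150,-7)
E
```

```text
seat 308 (575.5, 22.9, 61.3, 57.3, -3.9) (565.4, 23.6, 84.0, 59.6, -4.2)
blue (455.9, -249.8, 109.9, 57.0, -9.1)
yellow (611.0, -247.9, 109.1, 55.7, 8.1)
green (478.5, -368.2, 109.0, 57.8, -3.8)
[(0.58, (460.2, -139.9, 112.2, 51.5, 12.1))]
plan turn [0.  0.1 3.1] shift [-141.4  284.7   82.5]
```

Request:
apply_moves([
  [[0,0,1],[-26,54,0],0],
  [[0,0,2],[-52,108,0],0],
  [[0,0,3],[-78,162,0],0],
  [[0,0,4],[-104,216,20],0],
  [[0,0,4],[-131,272,60],0],
  [[0,0,4],[-131,272,82],0],
  [[0,0,4],[-131,272,82],0],
  [[0,0,4],[-131,272,82],0],
])

```text
clock: 14.88
eef_pos: [385.5, -243.7, 152.4]
orientation: [3.134, -0.215, 0.001]
ft_force: [-0.3, 0.7, -0.3]
opening: 85.7
grasp_force: 0.0
```

Run:
```python
from h import *
st(); c=snap('wrist','w3.png')
for n,p in dict(blue=(454,-252)).items():
  print(n,plate(c,n,p,14,150),plate(c,n,p,14,90)); r=plate(c,n,p)
  for z in (2,20,26): plan(r[0],r[1],z,r[4])
```

```text
t14.88 pos [ 385.5 -243.7  152.4] tx [ 0.991 -0.137  0.001] ty [-0.137 -0.991  0.   ] tz [ 0.001 -0.    -1.   ] F [-0.3  0.7 -0.3] op 85.69835218934952 gf 0.0 q [-0.62 -0.35  1.99  0.    1.5   1.09]
blue (453.8, -254.7, 108.4, 48.5, -9.1) (453.9, -254.9, 108.9, 48.7, -9.3)
plan turn [ 0.  -0.1  1.3] shift [ 68.7   1.6 150.8]
plan turn [ 0.  -0.1  1.3] shift [ 68.7   1.6 132.8]
plan turn [ 0.  -0.1  1.3] shift [ 68.8   1.6 126.8]
```

View pics/w3.png

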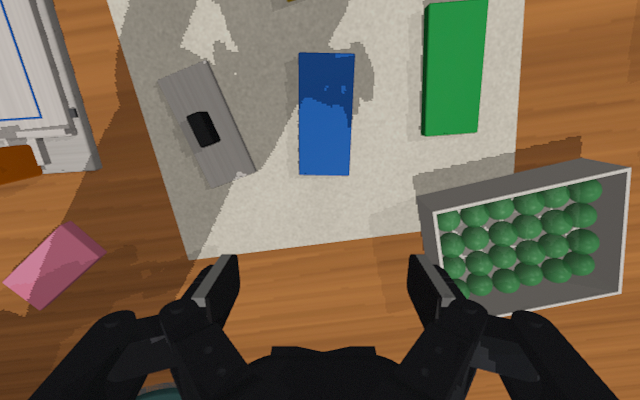

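Wrist view: blue plate at (326,113), cover with handle at (204,128), green plate at (455,68). The pink plate at (53,265) isn't wanted.

Request:
apply_moves([
  [[0,0,1],[35,1,40],0],
  [[0,0,1],[69,1.5,90],0],
  [[0,0,1],[69,1.5,130],0],
  [[0,0,1],[69,1.5,148],0],
  [[0,0,1],[69,1.5,150],0.2],
  [[0,0,1],[69,1.5,150],0.4],
  [[0,0,1],[69,1.5,150],0.6],
  [[0,0,1],[69,1.5,150],1],
  [[0,0,1],[69,1.5,150],1],
  [[0,0,1],[69,1.5,150],1],
])

```text
clock: 16.18
eef_pos: [454.2, -255.7, 3.8]
orientation: [3.131, -0.244, 0.005]
ft_force: [-1.7, 1.0, 6.8]
opening: 48.1
grasp_force: 62.4
```

Run:
```python
from h import *
st()
```

```text
t16.18 pos [ 454.2 -255.7    3.8] tx [ 0.988 -0.155  0.003] ty [-0.155 -0.988  0.001] tz [ 0.003 -0.002 -1.   ] F [-1.7  1.   6.8] op 48.08879854229957 gf 62.35679626464844 q [-0.56 -0.06  2.01  0.    1.19  1.16]
```

```bash
cat >> h.py <<'E'
def seatfit(c,uv=(318,160),r=62):
    m=blob(c,uv,(105,125),r,90,40); v,u=np.nonzero(m)
    P=np.array([atz(c,(a,b),20)[:2] for a,b in zip(u,v)],np.float32); return np.round(np.hstack([np.r_[q] for q in cv2.minAreaRect(P)]),1)
E
python3 - <<'E'
from h import *
c=snap('wrist'); W=np.eye(4); x=np.array([.9977,-.068,-.001]); z=np.array([-.001,0,-1]); 
W[:3,:3]=np.c_[x,np.cross(z,x),z]; W[:3,3]=[533.8,18.4,232.3]
c['T']=W@np.array(c['d']['tool_from_camera']); c['im']=cv2.imread('pics/w2.png')[:,:,::-1].copy()
print(seatfit(c)); 
for z in (100,): plan(550,24.3,z,-4.2)
E
```

```text
[549.1  24.9  57.4 114.7  85.8]
plan turn [ 0.1 -0.2 -4.7] shift [  51.7 -291.3  -96.4]
```

Request:
apply_moves([
  [[0,0,0],[0,0,-30],1],
  [[0,0,0],[0,0,-70],1],
  [[0,0,-1],[7,-40,-96],1],
  [[0,0,-2],[14,-80,-96],1],
  [[0,0,-3],[21,-120,-96],1],
  [[0,0,-4],[28,-160,-96],1],
  [[0,0,-4.7],[35,-200,-96],1],
  [[0,0,-4.7],[42,-240,-96],1],
  [[0,0,-4.7],[49,-275,-96],1],
  [[0,0,-4.7],[51,-291,-80],1],
  [[0,0,-4.7],[51,-291,-60],1],
  [[0,0,-4.7],[51,-291,-60],1],
])

```text
clock: 17.73
eef_pos: [547.2, 23.7, 59.1]
orientation: [3.139, -0.116, -0.005]
ft_force: [-0.3, -0.0, -0.8]
opening: 48.4
grasp_force: 62.2
```

Run:
```python
from h import *
st(); c=snap('wrist','w4.png'); s=arm.state(); z=s['eef_pos'][2]-3.8+14
print(plate(c,'blue',(550,24),z)); plan(549.7,24,26,-4.2); plan(549.7,24,24,-4.2)
```

```text
t17.73 pos [547.2  23.7  59.1] tx [ 0.997 -0.074 -0.003] ty [-0.074 -0.997  0.   ] tz [-0.003 -0.    -1.   ] F [-0.3 -0.  -0.8] op 48.42904747689476 gf 62.221351861953735 q [-0.   -0.06  1.9  -0.    1.3   1.64]
(553.0, 23.5, 117.6, 48.9, -4.2)
plan turn [ 0.   0.1 -0. ] shift [ 2.  -0.5 34.3]
plan turn [ 0.   0.1 -0. ] shift [ 2.  -0.5 36.3]
```

Request:
apply_moves([
  [[0,0,0],[2,-0.5,15],1],
  [[0,0,0],[2,-0.5,26],1],
  [[0,0,0],[2,-0.5,32],1],
  [[0,0,0],[2,-0.5,35],1],
  [[0,0,0],[2,-0.5,35.5],1],
  [[0,0,0],[2,-0.5,35.5],1],
])

```text
clock: 18.52
eef_pos: [550.7, 24.9, 26.1]
orientation: [-3.139, 0.115, -0.001]
ft_force: [0.6, -0.6, -0.7]
opening: 48.0
grasp_force: 62.2
```

Run:
```python
from h import *
st()
```

```text
t18.52 pos [550.7  24.9  26.1] tx [ 0.997 -0.073  0.   ] ty [-0.073 -0.997 -0.   ] tz [ 0. -0. -1.] F [ 0.6 -0.6 -0.7] op 47.974375865798294 gf 62.248849868774414 q [-0.   -0.02  1.92 -0.    1.23  1.64]
```

Request:
apply_moves([
  [[0,0,0],[-1,0.8,1],1],
  [[0,0,0],[-1,0.8,2],1],
  [[0,0,0],[-1,0.8,3],1],
  [[0,0,0],[-1,0.8,3],1],
])

```text
clock: 19.02
eef_pos: [549.6, 24.2, 23.7]
orientation: [3.139, -0.115, 0.0]
ft_force: [-7.4, 0.4, 11.0]
opening: 47.9
grasp_force: 63.6
```

Request:
apply_moves([
  [[0,0,0],[0,0,-0.5],0.7],
  [[0,0,0],[0,0,-0.5],0.3],
  [[0,0,0],[0,0,-0.5],0],
  [[0,0,0],[0,0,-0.5],0],
  [[0,0,0],[0,0,-0.5],0],
  [[0,0,0],[0,0,-40],0],
  [[0,0,0],[0,0,-100],0],
  [[0,0,0],[-50,0,-140],0],
  [[0,0,0],[-78,0,-145],0],
  [[0,0,0],[-78,0,-145],0],
  [[0,0,0],[-78,0,-145],0],
])

```text
clock: 20.4
eef_pos: [472.1, 29.9, 167.6]
orientation: [3.139, -0.115, 0.0]
ft_force: [0.2, -1.3, -0.1]
opening: 85.1
grasp_force: 0.0
```

Run:
```python
from h import *
st(); c=snap('wrist','w5.png'); 
m=blob(c,proj(c,(550,24,34)),HUE['blue'],150,100,40); 
k=cv2.morphologyEx(m.astype(np.uint8),cv2.MORPH_OPEN,np.ones((5,5)))>0
print('blue',rect(c,k,34)); print('seat incl',seatfit(c,proj(c,(550,24,20)),100))
plan(476-79,-370,150,-3.8); plan(540,-250,170,8)
cv2.imwrite('pics/w5c.png',cv2.resize(c['im'][:260,150:470,::-1],None,fx=2,fy=2))
```

```text
t20.40 pos [472.1  29.9 167.6] tx [ 0.997 -0.073  0.   ] ty [-0.073 -0.997  0.   ] tz [ 0. -0. -1.] F [ 0.2 -1.3 -0.1] op 85.09873791535996 gf 0.0 q [ 0.01 -0.31  1.94 -0.    1.51  1.65]
blue (548.8, 24.6, 109.2, 48.9, -4.3)
seat incl [548.7  24.8  57.5 114.8  85.8]
plan turn [ 0.   0.  -0.4] shift [-45.6 404.3  17.4]
plan turn [ -0.    0.  -12.2] shift [ 88.2 274.1  -2.7]
```

View pics/w5c.png

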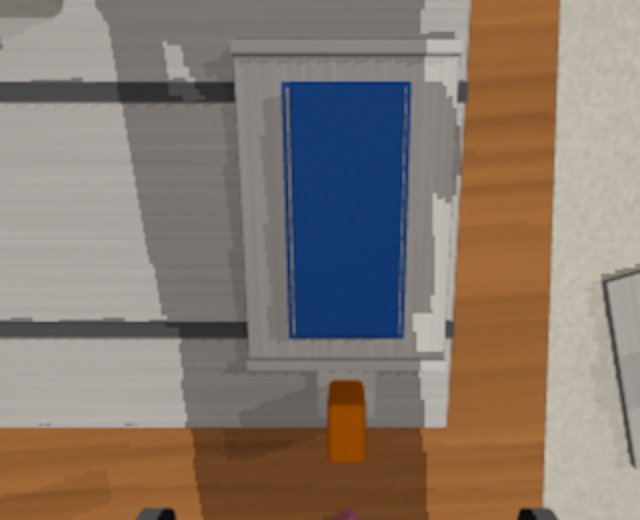

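The crop shows the blue plate lying square inside the outline (plate u 282-410, v 82-338 in the crop).

Request:
apply_moves([
  [[0,0,0],[-6,50,0],0],
  [[0,0,0],[-12,105,0],0],
  [[0,0,0],[-18,160,0],0],
  [[0,0,0],[-24,215,0],0],
  [[0,0,0],[-30,270,0],0],
  [[0,0,0],[-36,325,0],0],
  [[0,0,0],[-42,375,5],0],
  [[0,0,0],[-45,399,15],0],
  [[0,0,0],[-45,399,15],0],
  [[0,0,0],[-45,399,15],0],
])

```text
clock: 21.7
eef_pos: [397.9, -364.4, 152.4]
orientation: [-3.139, 0.115, 0.001]
ft_force: [0.7, 0.8, 0.3]
opening: 85.4
grasp_force: 0.0
```

Run:
```python
from h import *
st(); c=snap('wrist','w6.png'); 
for n,p in dict(green=(477,-370),yellow=(611,-250)).items():
  r=plate(c,n,p,14,110,70); print(n,r)
  if n=='green': plan(r[0],r[1],2,r[4])
```

```text
t21.70 pos [ 397.9 -364.4  152.4] tx [ 0.997 -0.073 -0.001] ty [-0.073 -0.997 -0.001] tz [-0.001  0.001 -1.   ] F [0.7 0.8 0.3] op 85.44144516587777 gf 0.0 q [-0.79 -0.15  1.83  0.    1.46  0.86]
green (477.0, -374.1, 108.5, 48.8, -3.6)
plan turn [-0.   0.  -0.6] shift [ 79.4   4.2 150.7]
yellow (565.9, -260.3, 54.3, 5.8, 85.8)
```

Request:
apply_moves([
  [[0,0,-0.6],[45,3,40],0],
  [[0,0,-0.6],[80,5,90],0],
  [[0,0,-0.6],[80,5,130],0],
  [[0,0,-0.6],[80,5,148],0],
  [[0,0,-0.6],[80,5,149.5],0.2],
  [[0,0,-0.6],[80,5,149.5],0.4],
  [[0,0,-0.6],[80,5,149.5],0.6],
  [[0,0,-0.6],[80,5,149.5],1],
  [[0,0,-0.6],[80,5,149.5],1],
  [[0,0,-0.6],[80,5,149.5],1],
])

```text
clock: 23.0
eef_pos: [477.9, -376.4, 5.9]
orientation: [3.138, -0.099, 0.004]
ft_force: [-0.5, 1.0, 7.2]
opening: 48.1
grasp_force: 62.4
```

Run:
```python
from h import *
st(); plan(549.6,24.2,100,-4.2)
```

```text
t23.00 pos [ 477.9 -376.4    5.9] tx [ 0.998 -0.063  0.003] ty [-0.063 -0.998  0.002] tz [ 0.003 -0.002 -1.   ] F [-0.5  1.   7.2] op 48.08906762488692 gf 62.37171292304993 q [-0.71  0.12  1.81  0.    1.2   0.92]
plan turn [ 0.1 -0.2  0.6] shift [  46.6 -404.1  -94.7]
```

Request:
apply_moves([
  [[0,0,0],[0,0,-30],1],
  [[0,0,0],[0,0,-70],1],
  [[0,0,0],[5,-40,-96],1],
  [[0,0,0],[10,-85,-96],1],
  [[0,0,0],[15,-130,-96],1],
  [[0,0,0],[20,-175,-96],1],
  [[0,0,0.6],[25,-220,-96],1],
  [[0,0,0.6],[30,-265,-96],1],
  [[0,0,0.6],[35,-310,-96],1],
  [[0,0,0.6],[40,-350,-96],1],
  [[0,0,0.6],[45,-390,-96],1],
  [[0,0,0.6],[47,-404,-90],1],
])

```text
clock: 24.5
eef_pos: [550.1, 26.3, 95.1]
orientation: [-3.139, 0.112, -0.005]
ft_force: [0.4, -0.3, -1.2]
opening: 47.8
grasp_force: 62.1
```

Request:
apply_moves([
  [[0,0,0],[0,0,10],1],
  [[0,0,0],[0,0,20],1],
  [[0,0,0],[0,0,25],1],
  [[0,0,0],[0,0,25],1],
])

```text
clock: 25.0
eef_pos: [549.1, 24.0, 67.8]
orientation: [3.139, -0.116, -0.001]
ft_force: [-0.2, -0.1, -1.1]
opening: 47.8
grasp_force: 62.1
```

Run:
```python
from h import *
st(); plan(550,24.2,42,-4.2)
c=snap('wrist'); z=arm.state()['eef_pos'][2]-5.9+14; print(plate(c,'green',(550,24),z))
```

```text
t25.00 pos [549.1  24.   67.8] tx [ 0.997 -0.074 -0.001] ty [-0.074 -0.997  0.   ] tz [-0.001 -0.    -1.   ] F [-0.2 -0.1 -1.1] op 47.790001197408536 gf 62.08583950996399 q [-0.   -0.06  1.9  -0.    1.31  1.64]
plan turn [ 0.  0. -0.] shift [ 0.9 -0.2 25.8]
(550.0, 24.2, 110.4, 49.3, -4.3)
```

Request:
apply_moves([
  [[0,0,0],[0.6,-0.2,12],1],
  [[0,0,0],[0.6,-0.2,22],1],
  [[0,0,0],[0.6,-0.2,26],1],
  [[0,0,0],[0.6,-0.2,27],1],
  [[0,0,0],[0.6,-0.2,28],1],
  [[0,0,0],[0.6,-0.2,28],1],
])

```text
clock: 25.8
eef_pos: [550.1, 24.8, 40.5]
orientation: [-3.139, 0.115, -0.0]
ft_force: [0.1, 0.3, -0.9]
opening: 47.8
grasp_force: 62.1
```

Request:
apply_moves([
  [[0,0,0],[-0.4,0.5,0.5],1],
  [[0,0,0],[-0.4,0.5,1],1],
  [[0,0,0],[-0.4,0.5,1.5],1],
  [[0,0,0],[-0.4,0.5,1.5],1],
])

```text
clock: 26.3
eef_pos: [549.7, 24.4, 39.9]
orientation: [3.139, -0.115, 0.001]
ft_force: [-6.2, 0.4, 11.4]
opening: 47.8
grasp_force: 63.5
```

Request:
apply_moves([
  [[0,0,0],[0,0,-0.5],0.7],
  [[0,0,0],[0,0,-0.5],0.3],
  [[0,0,0],[0,0,-0.5],0],
  [[0,0,0],[0,0,-0.5],0],
  [[0,0,0],[0,0,-0.5],0],
  [[0,0,0],[0,0,-40],0],
  [[0,0,0],[0,0,-100],0],
  [[0,0,0],[-50,0,-125],0],
  [[0,0,0],[-78,0,-130],0],
  [[0,0,0],[-78,0,-130],0],
  [[0,0,0],[-78,0,-130],0],
])

```text
clock: 27.68
eef_pos: [472.1, 30.1, 168.7]
orientation: [-3.139, 0.115, -0.0]
ft_force: [-0.1, -0.3, 0.4]
opening: 85.5
grasp_force: 0.0
```

Run:
```python
from h import *
st(); c=snap('wrist'); 
print('green',plate(c,'green',(550,24),48)); print('seat',seatfit(c,proj(c,(550,24,20)),100))
plan(535,-250,150,8)
```

```text
t27.68 pos [472.1  30.1 168.7] tx [ 0.997 -0.073  0.   ] ty [-0.073 -0.997 -0.   ] tz [ 0. -0. -1.] F [-0.1 -0.3  0.4] op 85.51742036552696 gf 0.0 q [ 0.01 -0.32  1.94 -0.    1.51  1.65]
green (548.7, 24.7, 107.4, 49.0, -4.2)
seat [548.3  24.8  57.4 114.4  85.8]
plan turn [ -0.    0.  -12.2] shift [ 83.2 274.7  18.5]
```

Green is within about 0.3 mm. Next the yellow.

Request:
apply_moves([
  [[0,0,-2],[14,45,0],0],
  [[0,0,-4],[28,91,0],0],
  [[0,0,-7],[42,137,0],0],
  [[0,0,-10],[56,183,5],0],
  [[0,0,-12],[70,229,10],0],
  [[0,0,-12],[83,275,18],0],
  [[0,0,-12],[83,275,18],0],
  [[0,0,-12],[83,275,18],0],
])

```text
clock: 28.72
eef_pos: [534.5, -250.3, 150.0]
orientation: [-3.133, -0.213, 0.002]
ft_force: [-0.0, 0.6, -0.2]
opening: 85.6
grasp_force: 0.0
```

Run:
```python
from h import *
st(); c=snap('wrist'); r=plate(c,'yellow',(611,-250)); print(r); plan(r[0],r[1],2,r[4])
```

```text
t28.73 pos [ 534.5 -250.3  150. ] tx [ 0.991  0.135 -0.001] ty [ 0.135 -0.991 -0.001] tz [-0.001  0.001 -1.   ] F [-0.   0.6 -0.2] op 85.60531121304108 gf 0.0 q [-0.48 -0.03  1.73  0.    1.45  0.95]
(611.5, -251.9, 108.6, 49.4, 7.8)
plan turn [-0.  0.  0.] shift [ 76.   12.6 148.3]
```

Request:
apply_moves([
  [[0,0,0],[45,8,40],0],
  [[0,0,0],[76.5,13.5,90],0],
  [[0,0,0],[76.5,13.5,130],0],
  [[0,0,0],[76.5,13.5,146],0],
  [[0,0,0],[76.5,13.5,147.5],0.2],
  [[0,0,0],[76.5,13.5,147.5],0.4],
  [[0,0,0],[76.5,13.5,147.5],0.6],
  [[0,0,0],[76.5,13.5,147.5],1],
  [[0,0,0],[76.5,13.5,147.5],1],
  [[0,0,0],[76.5,13.5,147.5],1],
])

```text
clock: 30.02
eef_pos: [613.0, -253.7, 6.1]
orientation: [3.133, 0.213, 0.005]
ft_force: [-1.3, 1.8, 7.1]
opening: 47.8
grasp_force: 62.4
```

Run:
```python
from h import *
st(); plan(549.6,24.2,120,-4.2)
```

```text
t30.02 pos [ 613.  -253.7    6.1] tx [0.991 0.136 0.003] ty [ 0.136 -0.991  0.002] tz [ 0.003 -0.001 -1.   ] F [-1.3  1.8  7.1] op 47.82685766148448 gf 62.42645502090454 q [-0.43  0.23  1.69  0.    1.22  1.  ]
plan turn [ 0.1 -0.2 12. ] shift [ -24.8 -283.7 -114.5]
```

Request:
apply_moves([
  [[0,0,0],[0,0,-40],1],
  [[0,0,0],[0,0,-80],1],
  [[0,0,2],[-3,-40,-114],1],
  [[0,0,4],[-7,-80,-114],1],
  [[0,0,6],[-11,-125,-114],1],
  [[0,0,8],[-15,-170,-114],1],
  [[0,0,10],[-19,-215,-114],1],
  [[0,0,12],[-22,-255,-114],1],
  [[0,0,12],[-24.5,-283.5,-110],1],
  [[0,0,12],[-24.5,-283.5,-90],1],
  [[0,0,12],[-24.5,-283.5,-75],1],
  [[0,0,12],[-24.5,-283.5,-75],1],
])

```text
clock: 31.52
eef_pos: [548.7, 23.6, 77.0]
orientation: [3.139, -0.116, -0.003]
ft_force: [-0.3, -0.1, -0.5]
opening: 47.8
grasp_force: 62.1
```

Run:
```python
from h import *
st(); plan(549.8,24.3,55,-4.2)
```

```text
t31.52 pos [548.7  23.6  77. ] tx [ 0.997 -0.074 -0.002] ty [-0.074 -0.997  0.   ] tz [-0.002 -0.    -1.   ] F [-0.3 -0.1 -0.5] op 47.76119899069133 gf 62.12457776069641 q [-0.   -0.07  1.89 -0.    1.33  1.64]
plan turn [ 0.   0.1 -0. ] shift [ 1.1 -0.8 22. ]
```

Request:
apply_moves([
  [[0,0,0],[0.4,0,10],1],
  [[0,0,0],[0.4,0,18],1],
  [[0,0,0],[0.4,0,21],1],
  [[0,0,0],[0.4,0,22],1],
  [[0,0,0],[0.4,0,23],1],
  [[0,0,0],[0.4,0,23],1],
])

```text
clock: 32.28
eef_pos: [549.7, 24.3, 55.5]
orientation: [-3.139, 0.115, -0.0]
ft_force: [0.2, -0.2, -0.9]
opening: 47.9
grasp_force: 62.1
```

Request:
apply_moves([
  [[0,0,0],[0,0,0.7],1],
  [[0,0,0],[0,0,1.4],1],
  [[0,0,0],[0,0,2.1],1],
  [[0,0,0],[0,0,2.1],1],
])

```text
clock: 32.78
eef_pos: [549.7, 24.3, 54.0]
orientation: [3.139, -0.115, 0.0]
ft_force: [-4.6, -0.2, 8.5]
opening: 47.8
grasp_force: 63.2
```

Request:
apply_moves([
  [[0,0,0],[0,0,-0.5],0.7],
  [[0,0,0],[0,0,-0.5],0.3],
  [[0,0,0],[0,0,-0.5],0],
  [[0,0,0],[0,0,-0.5],0],
  [[0,0,0],[0,0,-0.5],0],
  [[0,0,0],[0,0,-40],0],
  [[0,0,0],[0,0,-95],0],
  [[0,0,0],[-50,0,-115],0],
  [[0,0,0],[-78,0,-115],0],
  [[0,0,0],[-78,0,-115],0],
  [[0,0,0],[-78,0,-115],0],
])

```text
clock: 34.15
eef_pos: [472.2, 30.0, 168.3]
orientation: [-3.139, 0.115, -0.001]
ft_force: [-0.5, -0.8, 0.2]
opening: 85.1
grasp_force: 0.0
```

Run:
```python
from h import *
st(); c=snap('wrist','w7.png'); 
print('yellow',plate(c,'yellow',(550,24),62)); print('seat',seatfit(c,proj(c,(550,24,20)),100))
cm=arm.masks_of('wrist','cover'); print([(d['score'],d['uv'],rect(c,d['pixels'],8)) for d in cm[:2]])
plan(458-77,-142+5,150,12.5)
```

```text
t34.15 pos [472.2  30.  168.3] tx [ 0.997 -0.073  0.   ] ty [-0.073 -0.997 -0.   ] tz [ 0.  0. -1.] F [-0.5 -0.8  0.2] op 85.10917788472594 gf 0.0 q [ 0.01 -0.31  1.94  0.    1.51  1.65]
yellow (548.6, 24.7, 107.8, 49.1, -4.2)Traceback (most recent call last):
  File "<stdin>", line 3, in <module>
  File "h.py", line 67, in seatfit
    P=np.array([atz(c,(a,b),20)[:2] for a,b in zip(u,v)],np.float32); return np.round(np.hstack([np.r_[q] for q in cv2.minAreaRect(P)]),1)
                                                                                                                   ~~~~~~~~~~~~~~~^^^
cv2.error: OpenCV(4.12.0) /io/opencv/modules/imgproc/src/convhull.cpp:143: error: (-215:Assertion failed) total >= 0 && (depth == CV_32F || depth == CV_32S) in function 'convexHull'
```

Request:
apply_moves([
  [[0,0,-4],[-19,43,0],0],
  [[0,0,-9],[-38,86,0],0],
  [[0,0,-14],[-57,129,8],0],
  [[0,0,-16.7],[-75,171,18],0],
  [[0,0,-16.7],[-75,171,18],0],
  [[0,0,-16.7],[-75,171,18],0],
  [[0,0,-16.7],[-75,171,18],0],
])

```text
clock: 35.08
eef_pos: [385.2, -134.4, 150.3]
orientation: [-3.123, -0.344, 0.0]
ft_force: [-0.7, 0.4, -0.1]
opening: 85.4
grasp_force: 0.0
```

Run:
```python
from h import *
st(); c=snap('wrist','w8.png'); 
cm=arm.masks_of('wrist','cover'); print([(d['score'],d['uv'],rect(c,d['pixels'],8)) for d in cm[:2]])
g=cv2.cvtColor(c['im'],cv2.COLOR_RGB2GRAY); u,v=map(int,proj(c,(458,-142,25))); print(u,v)
m=np.zeros_like(g,bool); m[max(0,v-45):v+45,u-40:u+40]=g[max(0,v-45):v+45,u-40:u+40]<45; print('handle',m.sum(),rect(c,m,29))
x0=max(0,u-160);y0=max(0,v-150); cv2.imwrite('pics/w8c.png',cv2.resize(c['im'][y0:y0+250,x0:x0+320,::-1],None,fx=2,fy=2))
```

```text
t35.08 pos [ 385.2 -134.4  150.3] tx [ 0.976  0.217 -0.   ] ty [ 0.217 -0.976 -0.   ] tz [-0.  0. -1.] F [-0.7  0.4 -0.1] op 85.36568310385346 gf 0.0 q [-0.4  -0.47  2.08  0.    1.53  0.95]
[(0.91, [348.5, 107.1], (459.1, -142.3, 109.8, 49.9, 12.5))]
349 117
handle 534 (459.5, -141.4, 27.8, 13.2, 13.7)
```

View pics/w8c.png

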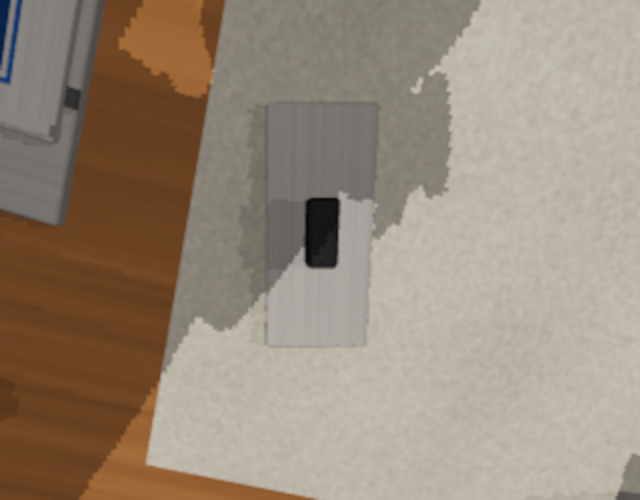

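Crop: the cover at (320,225) with its black handle at (321,232), squarely seen. The tray corner is at upper left.

Run:
```python
from h import *
plan(459.3,-141.8,11,12.5)
c=snap('wrist'); print(proj(c,(550,24,62)))
```

```text
plan turn [-0.   0.   0.1] shift [ 70.9  23.4 139.3]
(np.float64(135.50999250539874), np.float64(-87.53534511055275))
```

Request:
apply_moves([
  [[0,0,0],[40,14,40],0],
  [[0,0,0],[71.5,24.3,85],0],
  [[0,0,0],[71.5,24.3,120],0],
  [[0,0,0],[71.5,24.3,136],0],
  [[0,0,0],[71.5,24.3,139],0.3],
  [[0,0,0],[71.5,24.3,139],0.6],
  [[0,0,0],[71.5,24.3,139],1],
  [[0,0,0],[71.5,24.3,139],1],
  [[0,0,0],[71.5,24.3,139],1],
  [[0,0,0],[71.5,24.3,139],1],
  [[0,0,0],[71.5,24.3,139],1],
])

```text
clock: 36.6
eef_pos: [460.1, -143.6, 12.4]
orientation: [3.122, 0.342, 0.002]
ft_force: [-2.7, 0.9, 7.6]
opening: 12.7
grasp_force: 59.8
```

Run:
```python
from h import *
st(); plan(549.6,24.2,120,-4.2)
```

```text
t36.60 pos [ 460.1 -143.6   12.4] tx [0.976 0.216 0.001] ty [ 0.216 -0.976  0.001] tz [ 0.001 -0.001 -1.   ] F [-2.7  0.9  7.6] op 12.703373190455729 gf 59.777063727378845 q [-0.36 -0.16  2.08 -0.    1.22  1.  ]
plan turn [ 0.  -0.1 16.7] shift [ 123.8 -144.3 -107.6]
```

Request:
apply_moves([
  [[0,0,0],[0,0,-40],1],
  [[0,0,0],[0,0,-80],1],
  [[0,0,3],[12,-14,-112],1],
  [[0,0,6],[36,-42,-112],1],
  [[0,0,9],[60,-70,-112],1],
  [[0,0,12],[84,-98,-112],1],
  [[0,0,15],[108,-126,-112],1],
  [[0,0,16.7],[124,-144,-112],1],
  [[0,0,16.7],[124,-144,-90],1],
  [[0,0,16.7],[124,-144,-78],1],
  [[0,0,16.7],[124,-144,-76],1],
  [[0,0,16.7],[124,-144,-76],1],
])

```text
clock: 38.1
eef_pos: [549.6, 23.8, 87.7]
orientation: [-3.139, 0.116, -0.001]
ft_force: [0.0, -0.3, -2.3]
opening: 12.4
grasp_force: 59.1
```

Run:
```python
from h import *
st(); plan(549.5,24.2,75,-4.2)
c=snap('wrist','w9.png'); d=arm.masks_of('wrist','cover'); print([(k['score'],rect(c,k['pixels'],arm.state()['eef_pos'][2]-12.4+8)) for k in d[:1]])
```

```text
t38.10 pos [549.6  23.8  87.7] tx [ 0.997 -0.074  0.   ] ty [-0.074 -0.997 -0.   ] tz [ 0.  0. -1.] F [ 0.  -0.3 -2.3] op 12.386119155885117 gf 59.06931817531586 q [-0.   -0.08  1.88  0.    1.34  1.64]
plan turn [-0. -0. -0.] shift [-0.1 -0.3 12.7]
[(0.59, (549.8, 24.2, 110.6, 49.8, -4.3))]
```

Request:
apply_moves([
  [[0,0,0],[-0.4,0,8],1],
  [[0,0,0],[-0.4,0,11],1],
  [[0,0,0],[-0.4,0,12.5],1],
  [[0,0,0],[-0.4,0,13.5],1],
  [[0,0,0],[-0.4,0,14.5],1],
  [[0,0,0],[-0.4,0,14.5],1],
])

```text
clock: 38.95
eef_pos: [549.1, 24.2, 74.3]
orientation: [3.139, -0.115, 0.0]
ft_force: [-11.8, -0.2, 16.9]
opening: 12.5
grasp_force: 61.5
```

Request:
apply_moves([
  [[0,0,0],[0.6,0,0.7],1],
  [[0,0,0],[0.6,0,1.4],1],
  [[0,0,0],[0.6,0,2],1],
  [[0,0,0],[0.6,0,2],1],
  [[0,0,0],[0.6,0,2],1],
])

```text
clock: 39.58
eef_pos: [549.5, 24.2, 74.2]
orientation: [3.139, -0.115, -0.0]
ft_force: [-28.6, -0.7, 39.9]
opening: 12.8
grasp_force: 64.9
```

Request:
apply_moves([
  [[0,0,0],[-0.3,0,-2],1],
  [[0,0,0],[-0.6,0,-3],1],
  [[0,0,0],[-0.6,0,-3],0.6],
  [[0,0,0],[-0.6,0,-3],0.3],
  [[0,0,0],[-0.6,0,-3],0],
  [[0,0,0],[-0.6,0,-3],0],
  [[0,0,0],[-0.6,0,-40],0],
  [[0,0,0],[0,0,-85],0],
  [[0,0,0],[-50,0,-97],0],
  [[0,0,0],[-78,0,-97],0],
  [[0,0,0],[-78,0,-97],0],
  [[0,0,0],[-78,0,-97],0],
])

```text
clock: 41.08
eef_pos: [472.3, 29.8, 167.8]
orientation: [3.139, -0.115, 0.001]
ft_force: [0.0, 0.6, -0.4]
opening: 85.3
grasp_force: 0.0
```

Run:
```python
from h import *
st(); c=snap('wrist','w10.png'); D=snap('side','d10.png')
d=arm.masks_of('wrist','cover'); print([(k['score'],rect(c,k['pixels'],70)) for k in d[:1]])
u,v=map(int,proj(D,(550,24,50))); a=cv2.resize(D['im'][v-50:v+50,u-50:u+50,::-1],(400,400),interpolation=2); b=c['im'][:260,190:450,::-1]
cv2.imwrite('pics/w10c.png',np.hstack([a,cv2.resize(b,(400,400))]))
plan(456.5,31,100,-4.2)
```

```text
t41.08 pos [472.3  29.8 167.8] tx [ 0.997 -0.073  0.001] ty [-0.073 -0.997 -0.   ] tz [ 0.001 -0.    -1.   ] F [ 0.   0.6 -0.4] op 85.32871325409938 gf 0.0 q [ 0.01 -0.31  1.94 -0.    1.51  1.65]
[]
plan turn [ 0.  0. -0.] shift [-15.8  -0.1  67.4]
```

View pics/w10c.png

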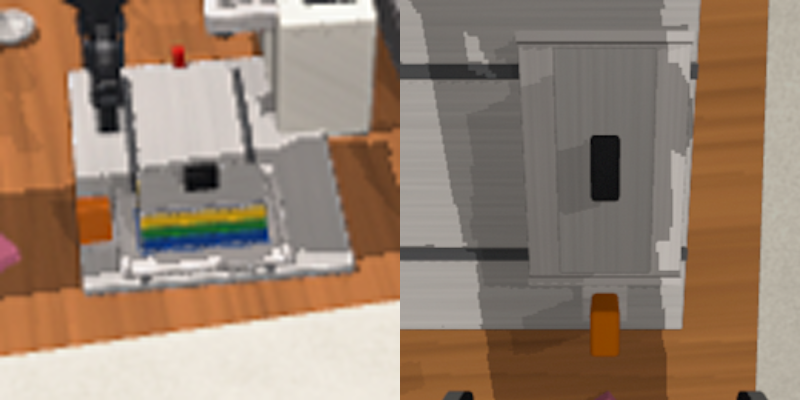

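Left: the cover lies flat on yellow/green/blue in order. Right: the cover is square on the tray, handle at (605,168), orange grip at (605,325).

Request:
apply_moves([
  [[0,0,0],[-16.5,0,0],0],
  [[0,0,0],[-16.5,0,50],0],
  [[0,0,0],[-16.5,0,95],0],
  [[0,0,0],[-16.5,0,125],0],
  [[0,0,0],[-16.5,0,133],0],
  [[0,0,0],[-16.5,0,133],0.4],
  [[0,0,0],[-16.5,0,133],0.7],
  [[0,0,0],[-16.5,0,133],1],
  [[0,0,0],[-16.5,0,133],1],
  [[0,0,0],[-16.5,0,133],1],
  [[0,0,0],[-16.5,0,133],1],
])

```text
clock: 42.6
eef_pos: [455.8, 31.0, 35.6]
orientation: [-3.139, 0.115, -0.002]
ft_force: [-2.5, -0.6, 6.8]
opening: 17.0
grasp_force: 58.9
```

Request:
apply_moves([
  [[0,0,0],[0,-2,0],1],
  [[0,0,0],[0,-6,0],1],
  [[0,0,0],[0,-12,0],1],
  [[0,0,0],[0,-20,0],1],
  [[0,0,0],[0,-28,0],1],
  [[0,0,0],[0,-36,0],1],
  [[0,0,0],[0,-44,0],1],
  [[0,0,0],[0,-52,0],1],
  [[0,0,0],[0,-60,0],1],
  [[0,0,0],[0,-68,0],1],
  [[0,0,0],[0,-74,0],1],
  [[0,0,0],[0,-77,0],1],
])

```text
clock: 44.1
eef_pos: [461.4, 108.0, 35.6]
orientation: [3.139, -0.115, 0.002]
ft_force: [-3.2, -3.2, 7.4]
opening: 16.8
grasp_force: 59.1
```

Request:
apply_moves([
  [[0,0,0],[0,-3,0],1],
  [[0,0,0],[0,-8,0],1],
  [[0,0,0],[0,-16,0],1],
  [[0,0,0],[0,-24,0],1],
  [[0,0,0],[0,-32,0],1],
  [[0,0,0],[0,-40,0],1],
  [[0,0,0],[0,-48,0],1],
  [[0,0,0],[0,-56,0],1],
  [[0,0,0],[0,-64,0],1],
  [[0,0,0],[0,-70,0],1],
  [[0,0,0],[0,-74,0],1],
  [[0,0,0],[0,-76,0],1],
])

```text
clock: 45.6
eef_pos: [467.0, 183.8, 35.6]
orientation: [-3.139, 0.115, -0.001]
ft_force: [-1.8, -2.7, 6.2]
opening: 16.7
grasp_force: 59.1
```

Request:
apply_moves([
  [[0,0,0],[0,-1.5,0],1],
  [[0,0,0],[0,-3,0],1],
  [[0,0,0],[0,-4.5,0],1],
  [[0,0,0],[0,-6,0],1],
  [[0,0,0],[0,-7,0],1],
  [[0,0,0],[0,-8,0],1],
])

```text
clock: 46.35
eef_pos: [467.5, 190.6, 35.6]
orientation: [3.137, -0.115, 0.001]
ft_force: [-4.7, -18.5, 11.1]
opening: 16.9
grasp_force: 59.9
```

Request:
apply_moves([
  [[0,0,0],[0,0.9,0],1],
  [[0,0,0],[0,0.9,0],0.6],
  [[0,0,0],[0,0.9,0],0.3],
  [[0,0,0],[0,0.9,0],0],
  [[0,0,0],[0,0.9,0],0],
  [[0,0,0],[0,0.9,-60],0],
  [[0,0,0],[0,1,-120],0],
  [[0,0,0],[0,1,-180],0],
  [[0,0,0],[0,1,-240],0],
  [[0,0,0],[30,1,-260],0],
  [[0,0,0],[85,1,-260],0],
  [[0,0,0],[131.5,1,-260],0],
])

```text
clock: 47.85
eef_pos: [599.9, 180.8, 294.9]
orientation: [-3.139, 0.115, -0.001]
ft_force: [-0.1, 0.3, 0.7]
opening: 85.9
grasp_force: 0.0
```

Run:
```python
from h import *
st(); plan(598.7,180.8,235,-4.2); c=snap('wrist','w11.png'); 
g=blob(c,proj(c,(467.5,190.6,50)),(8,18),30,200); print('grip',boxfit(c,g,(467.5,190.6,42.5),(30,18,45),-4.2)) 
cv2.imwrite('pics/w11c.png',cv2.resize(c['im'][80:290,130:450,::-1],None,fx=2,fy=2))
```

```text
t47.85 pos [599.9 180.8 294.9] tx [ 0.997 -0.073  0.001] ty [-0.073 -0.997 -0.   ] tz [ 0.001  0.    -1.   ] F [-0.1  0.3  0.7] op 85.88418832914135 gf 0.0 q [0.25 0.   1.46 0.   1.68 1.9 ]
plan turn [-0. -0.  0.] shift [-1.3  0.1 59.9]
grip (array([458.1, 191.6]), array([ 0.2, -0.2, -7.3,  7. ]))
```

View pics/w11c.png

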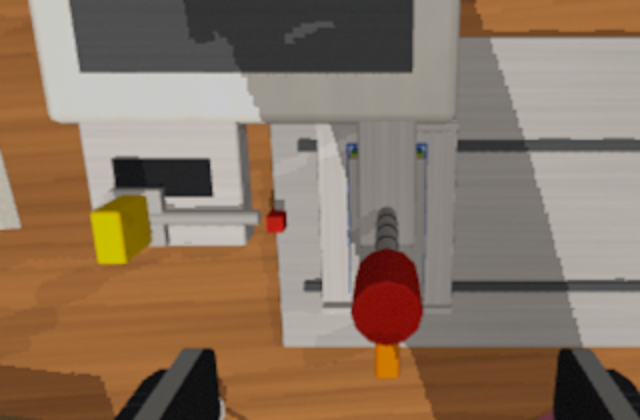

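The crop shows the tray home with the stack between the outline edges, the probe raised, its knob at (387,297), and the yellow lock open at (120,228).

Request:
apply_moves([
  [[0,0,0],[-1.2,0,30],0],
  [[0,0,0],[-1.2,0,52],0],
  [[0,0,0],[-1.2,0,59],0],
  [[0,0,0],[-1.2,0,59],0.5],
  [[0,0,0],[-1.2,0,59],1],
  [[0,0,0],[-1.2,0,59],1],
  [[0,0,0],[-1.2,0,59],1],
  [[0,0,0],[-1.2,0,59],1],
  [[0,0,0],[-1.2,0,59],1],
])

```text
clock: 49.02
eef_pos: [597.2, 181.0, 235.9]
orientation: [3.139, -0.115, 0.0]
ft_force: [0.7, -0.6, 1.2]
opening: 22.2
grasp_force: 58.6
```

Request:
apply_moves([
  [[0,0,0],[0,0,5],1],
  [[0,0,0],[0,0,12],1],
  [[0,0,0],[0,0,20],1],
  [[0,0,0],[0,0,27],1],
  [[0,0,0],[0,0,32],1],
  [[0,0,0],[0,0,35],1],
  [[0,0,0],[0,0,37],1],
  [[0,0,0],[0,0,38],1],
  [[0,0,0],[0,0,38],1],
])

```text
clock: 50.15
eef_pos: [597.1, 181.0, 197.6]
orientation: [3.139, -0.115, 0.0]
ft_force: [3.9, -2.5, 0.4]
opening: 22.6
grasp_force: 58.7
```

Request:
apply_moves([
  [[0,0,0],[0,0,1],1],
  [[0,0,0],[0,0,2],1],
  [[0,0,0],[0,0,2.5],1],
  [[0,0,0],[0,0,3],1],
  [[0,0,0],[0,0,3],1],
])

```text
clock: 50.78
eef_pos: [597.2, 181.0, 195.5]
orientation: [-3.139, 0.115, -0.001]
ft_force: [2.0, -3.3, 7.5]
opening: 22.7
grasp_force: 59.3
```

Request:
apply_moves([
  [[0,0,0],[0,0,0.5],1],
  [[0,0,0],[0,0,1],1],
  [[0,0,0],[0,0,1],1],
])

```text
clock: 51.15
eef_pos: [597.3, 181.1, 195.4]
orientation: [-3.139, 0.115, -0.002]
ft_force: [-1.9, -3.9, 14.3]
opening: 22.5
grasp_force: 60.1
```

Request:
apply_moves([
  [[0,0,0],[0,0,-0.8],1],
  [[0,0,0],[0,0,-0.8],1],
])

```text
clock: 51.4
eef_pos: [597.2, 181.0, 195.5]
orientation: [-3.139, 0.115, -0.001]
ft_force: [-0.2, -4.3, 9.2]
opening: 22.2
grasp_force: 59.6
```

Request:
apply_moves([
  [[0,0,0],[0,0,0],0.7],
  [[0,0,0],[0,0,0],0.4],
  [[0,0,0],[0,0,0],0],
  [[0,0,0],[0,0,0],0],
  [[0,0,0],[0,0,0],0],
  [[0,0,0],[0,0,-30],0],
  [[0,0,0],[0,-20,-80],0],
  [[0,0,0],[-10,-60,-90],0],
  [[0,0,0],[-10,-60,-90],0],
  [[0,0,0],[-10,-60,-90],0],
])

```text
clock: 52.65
eef_pos: [591.4, 241.4, 283.9]
orientation: [3.139, -0.114, -0.001]
ft_force: [-1.7, -0.0, -1.0]
opening: 85.4
grasp_force: 0.0
```

Run:
```python
from h import *
st(); c=snap('wrist','w12.png'); S=snap('scene');D=snap('side','d12.png')
a=proj(S,(598,180,208));b=proj(D,(598,180,208))
ms=[blob(S,a,HUE['red'],10),blob(D,b,HUE['red'],10)]; print('knob',[m.sum() for m in ms],tri([S,D],[cen(m) for m in ms]))
g=blob(c,proj(c,(607,309,166)),HUE['yellow'],35); print('lock',g.sum(),boxfit(c,g,(607,309,160),(26,14,34),-4.2))
u,v=map(int,proj(D,(590,180,80))); a=cv2.resize(D['im'][v-50:v+30,u-50:u+50,::-1],(500,400),interpolation=2); u,v=map(int,proj(c,(603,309,160))); cv2.imwrite('pics/w12c.png',np.hstack([a,cv2.resize(c['im'][max(0,v-80):max(0,v-80)+160,max(0,u-60):max(0,u-60)+120,::-1],(300,400))]))
```

```text
t52.65 pos [591.4 241.4 283.9] tx [ 0.997 -0.073 -0.001] ty [-0.073 -0.997  0.001] tz [-0.001 -0.    -1.   ] F [-1.7 -0.  -1. ] op 85.41039465566192 gf 0.0 q [ 0.35  0.03  1.45 -0.    1.66  1.99]
knob [np.int64(43), np.int64(61)] (array([597.3, 179.7, 209.3]), [np.float64(0.2), np.float64(0.1)])
lock 731 (array([605.7, 310.7]), array([-0.4,  0.4,  0.1, -0.1]))
```

View pics/w12c.png

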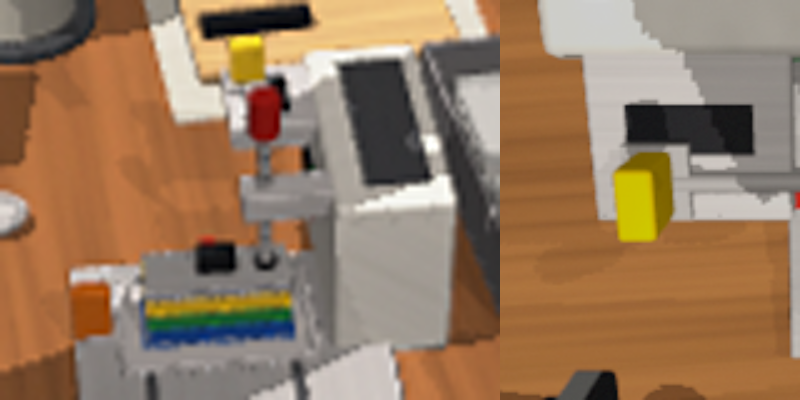

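Left: probe foot on the cover next to the handle at (265,258), stack neat, tray home. Right: yellow lock grip at (643,198), open. There is a tall grey pole nearby, so I'll check where it stands before pushing.

Run:
```python
from h import *
D=snap('side'); print(atz(D,(267,117),0), atz(D,(283,108),0), atz(D,(251,108),0))
plan(606.5,345,230,-4.2); plan(606.5,345,155,-4.2)
```

```text
[447.39082008 623.07276304   0.        ] [527.98822745 683.27234693   0.        ] [381.5712272  712.09623064   0.        ]
plan turn [ 0.  0. -0.] shift [   7.2 -105.    54. ]
plan turn [ 0.  0. -0.] shift [   7.2 -105.   129. ]
```

Request:
apply_moves([
  [[0,0,0],[4,-50,0],1],
  [[0,0,0],[7.5,-105,0],1],
  [[0,0,0],[7.5,-105,40],1],
  [[0,0,0],[7.5,-105,90],1],
  [[0,0,0],[7.5,-105,120],1],
  [[0,0,0],[7.5,-105,128],1],
  [[0,0,0],[7.5,-105,128],1],
])

```text
clock: 53.72
eef_pos: [607.0, 345.6, 157.2]
orientation: [-3.139, 0.116, -0.0]
ft_force: [-0.0, 0.3, -0.3]
opening: -0.4
grasp_force: 0.0
```

Request:
apply_moves([
  [[0,0,0],[0,4,0],1],
  [[0,0,0],[0,9,0],1],
  [[0,0,0],[0,14,0],1],
  [[0,0,0],[0,19,0],1],
  [[0,0,0],[0,24,0],1],
  [[0,0,0],[0,28,0],1],
  [[0,0,0],[0,32,0],1],
  [[0,0,0],[0,34,0],1],
  [[0,0,0],[0,34,0],1],
])

```text
clock: 54.85
eef_pos: [604.1, 311.7, 156.4]
orientation: [3.139, -0.115, -0.0]
ft_force: [-0.1, 0.8, -0.4]
opening: 0.1
grasp_force: 0.0
```

Run:
```python
from h import *
st(); S=snap('scene');D=snap('side')
for d in (0,15,25):
  a=proj(S,(605,309-d,166));b=proj(D,(605,309-d,166)); ms=[blob(S,a,HUE['yellow'],9),blob(D,b,HUE['yellow'],9)]; print([m.sum() for m in ms],[cen(m) for m in ms if m.any()])
```

```text
t54.85 pos [604.1 311.7 156.4] tx [ 0.997 -0.073 -0.   ] ty [-0.073 -0.997  0.   ] tz [-0. -0. -1.] F [-0.1  0.8 -0.4] op 0.07571354992785889 gf 0.0 q [ 0.44  0.16  1.52 -0.    1.47  2.08]
[np.int64(24), np.int64(47)] [array([376.45833333, 309.25      ]), array([313.27659574, 122.61702128])]
[np.int64(24), np.int64(47)] [array([376.45833333, 309.25      ]), array([313.27659574, 122.61702128])]
[np.int64(24), np.int64(47)] [array([376.45833333, 309.25      ]), array([313.27659574, 122.61702128])]
```

Request:
apply_moves([
  [[0,0,0],[0,3,0],1],
  [[0,0,0],[0,6,0],1],
  [[0,0,0],[0,8,0],1],
  [[0,0,0],[0,10,0],1],
  [[0,0,0],[0,10,0],1],
])

```text
clock: 55.58
eef_pos: [603.4, 303.9, 156.5]
orientation: [-3.136, 0.113, -0.001]
ft_force: [3.9, 18.6, -4.5]
opening: -0.1
grasp_force: 9.5
```

Request:
apply_moves([
  [[0,0,0],[0,1,0],1],
  [[0,0,0],[0,2,0],1],
  [[0,0,0],[0,3,0],1],
  [[0,0,0],[0,3,0],1],
])

```text
clock: 56.08
eef_pos: [603.3, 303.3, 156.7]
orientation: [-3.131, 0.111, -0.003]
ft_force: [8.5, 37.5, -8.2]
opening: -0.2
grasp_force: 19.0
```

Request:
apply_moves([
  [[0,0,0],[0,-3,0],1],
  [[0,0,0],[0,-12,0],1],
  [[0,0,0],[0,-25,0],1],
  [[0,0,0],[0,-25,-50],1],
  [[0,0,0],[0,-25,-110],1],
  [[0,0,0],[-30,10,-130],1],
  [[0,0,0],[-40,50,-130],1],
  [[0,0,0],[-40,50,-130],1],
  [[0,0,0],[-40,50,-130],1],
])

```text
clock: 57.2
eef_pos: [559.9, 252.3, 286.6]
orientation: [-3.139, 0.115, -0.0]
ft_force: [-0.6, 0.6, 0.7]
opening: 0.1
grasp_force: 0.0
```

Run:
```python
from h import *
st(); c=snap('wrist','w13.png'); S=snap('scene');D=snap('side','d13.png')
a=proj(S,(598,180,208));b=proj(D,(598,180,208))
ms=[blob(S,a,HUE['red'],10),blob(D,b,HUE['red'],10)]; print('knob',[m.sum() for m in ms],tri([S,D],[cen(m) for m in ms]))
g=blob(c,proj(c,(604,284,166)),HUE['yellow'],35); print('lock',g.sum(),boxfit(c,g,(604,284,160),(26,14,34),-4.2))
g=blob(c,proj(c,(467.5,190.6,50)),(8,18),30,200); print('grip',g.sum(),boxfit(c,g,(467.5,190.6,42.5),(30,18,45),-4.2)) 
u,v=map(int,proj(D,(590,180,80))); a=cv2.resize(D['im'][v-50:v+30,u-50:u+50,::-1],(500,400),interpolation=2); cv2.imwrite('pics/w13c.png',np.hstack([a,cv2.resize(c['im'][60:340,200:410,::-1],(300,400))]))
```

```text
t57.20 pos [559.9 252.3 286.6] tx [ 0.997 -0.073  0.   ] ty [-0.073 -0.997 -0.   ] tz [ 0.  0. -1.] F [-0.6  0.6  0.7] op 0.12412360020725059 gf 0.0 q [ 0.38 -0.03  1.5   0.    1.67  2.03]
knob [np.int64(38), np.int64(60)] (array([597.2, 179.8, 209. ]), [np.float64(0.3), np.float64(0.2)])
lock 621 (array([605. , 284.9]), array([-0.6,  0.7,  0.2, -0.2]))
grip 406 (array([466.6, 191.1]), array([-0.8,  0.7, -1.4,  1.3]))
```

View pics/w13c.png

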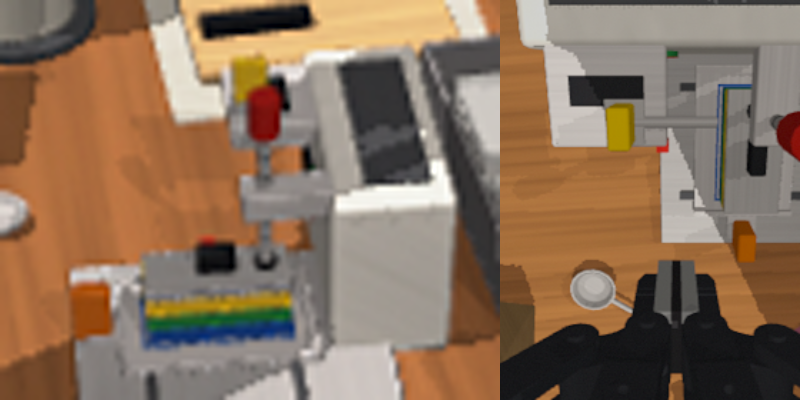

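The crop shows the lock pushed home (hard stop felt), the probe foot on the cover and the tray home. Handing in.

```bash
python3 -c "
from h import *
print(arm.hand_in())"
```

```text
the job is handed in; nothing more can be done
None
```

The job is handed in, with no verdict returned: blue, green and yellow plates (no red one present) stacked with the cover pressed on at about 40 N, tray home, probe down in firm contact (camera put it about 2 mm high), lock against its stop.

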